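# Stand the file in the tool cup

### The arm

A 6-joint arm with a two-finger parallel gripper is mounted at the origin on the work surface. World frame = base frame: x ahead of the robot, y to its left, z up, the work surface at z = 0. Lengths are in m, angles in rad, forces in N, time in s.
With the tool pointing down it reaches from about 0.35 to 0.775 m from the base axis. Payload 7.3 kg.
Tool frame: the origin (TCP) lies midway between the tips of the shut fingers; the grasp point (between the pads) lies 19 mm behind it; z points along the fingers, y is the direction in which the jaws open and shut (so a half turn about z gives the same grasp; the last joint's range is limited). The gripper opens to 92 mm and grips with 3 to 60 N. Pads are 19 mm wide; open, the fingers measure 130 mm over their backs; the gripper's body (75 mm by 190 mm) begins 47 mm behind the grasp point.
Start: joints at [1.059, 0.342, 1.524, -0, 1.275, -0.146], TCP at [0.188, 0.49, 0.227] pointing down, gripper open.
Joint ranges: [-2.53, 2.53], [-0.77, 2.02], [0.04, 2.7], [-1, 4.14], [0.28, 2.66], [-3.11, 3.11]. Speed limits (rad/s): [2.57, 2.57, 3.14, 3.14, 3.14, 3.14].

### API

Orientations are given as [roll, pitch, yaw] about the fixed x, y, z axes, in that order (R = Rz(yaw) Ry(pitch) Rx(roll)).
In Python, from cell import robot gives the robot as it stands.
- The arm moves only by the tool step_arm, never from a script. Its argument "moves" is a list that holds one entry, the list of rows, each a list of 4 numbers: the shift along the tool's x, y, z in m, then the turn about the tool's z in rad. In form: [[[dx, dy, dz, roll], ...]]. A call has 1 to 8 rows; each row shifts and turns the commanded pose from where the row before left it, along the tool's axes as they then stand; what a row does not reach is not made up. A row lasts 1/12 s, in which the tool goes at most 41.7 mm and 7.16 degrees, less where a joint would pass 70% of its speed; a pose out of reach is approached as far as the arm can. A call with a gripper value outside its range is refused whole. "hand" is the opening, from 0 (shut) to 1 (fully open), set as the call begins (left out, the last holds). The fingers move at their own pace and stop on an object; "force" is the grip in N (left out, the last holds). Time passes only in rows, so rows that do not move let the fingers close. It gives the time, the measured TCP pose, the force and the opening at its end, in the units of the state.
- robot.observe(): the state, without advancing time (a new reading comes with each control period).
- robot.read_camera(name): name is "side" or "top" or "wrist"; returns a dict with "frame" (480x640x3 uint8, red, green, blue), "fovy" (degrees; the focal length in pixels is half the picture's height over the tangent of half this angle, whatever the lens; pixels are square), "cx", "cy" (the principal point, pixels), "R" (3x3) and "t" (3): a world point X has camera coordinates R X + t. Camera axes: x right, y down, z forward; pixel columns grow to the right and rows downward; lengths in m; the calibration is good to about 2 mm. A picture is of the moment at which its call begins. There is no depth.
- robot.hand_in(): hands the job in, once; it reports no verdict.
The state is a dict: "time": time; "qpos": joint angles; "qvel": joint speeds; "joint_efforts": joint torques, N m; "tool_pos": TCP position; "tool_rot": TCP orientation; "contact_force": force on the tool from outside, world axes, zero at the start; "torque": the same for the moment, N m; "opening": finger opening in m.
Only numpy, scipy, OpenCV 4.12 (cv2) and the standard library are available. Lean on these libraries where they do the work, as an engineer would, in place of code of your own. Each camera call takes 0.05 s, during which the arm holds its last target.

### The job

Take the long round file, the one with the long straight wooden handle, off the sloped tool rest and stand it in the steel cup, handle up. Lower its steel end well down into the cup before letting go rather than dropping it in, and leave the cup standing and the two short gravers lying where they are on the rest.

Things in the scene. Friction and masses are not known exactly. Their poses are not given: they have to be found in the camera images.
- file: Round file 200 mm long, 80 g: steel shank 8 mm across for 75 mm, brass ferrule, straight wooden handle 18 mm across from 86 to 200 mm; the longest tool. It lies handle up on a sloped rest, leaning away from the robot about 30 degrees from vertical, held only up to 115 mm from its tip; lifts straight up freely. Origin: centre of the steel tip; z runs to the handle end. Centre of mass 90 mm up.
- cup: Open round steel cup, empty, loose on the bench, 0.6 kg, 60 mm across outside, 52 mm inside, 100 mm tall, inner floor 6 mm above the bench. Origin: centre of its underside; z up. A file left in it leans against the rim by up to about 25 degrees.
- mushroom_graver: Graver 148 mm long, handle ending in a mushroom knob 36 mm across. It lies in another groove of the same rest, parallel to the file; grooves are 75 mm apart and the order of the three tools varies. Origin: its tip; z runs to the handle end. The fixed wooden rest is 220 mm wide, 115 mm high at its back, 95 mm deep behind the tips.
- stub_graver: Shortest graver, 132 mm long, straight wooden handle 18 mm across with no knob, in another groove of the same rest, parallel to the file. Origin: its tip; z runs to the handle end. Unlisted bystanders (lidded tin 50 mm high, white bottle 130 mm high, wooden block) stand farther from the robot.
There are look-alikes about, which are no part of the job. What is shaped like the cup but red is not meant.

How it is judged:
By the outcome, as a careful person would: the job done as asked, in the order asked, and still so for the second after the job is handed in, with the robot touching nothing.
It also fails if it takes over 38 s, if anything falls off the work surface, if the arm or the gripper's body presses on something with over 40 N, if the wrist force passes 120 N, or if a joint passes its speed limit or range.

## Working session

There is one attempt and no reset: what is moved stays moved. The work goes in short steps, Python scripts to look and compute and a tool call to move; the robot and the scene stay as the last step left them, time stands still between calls to the robot, and variables do not carry over. Pictures are saved under pics/ and viewed, and the job is handed in when it is done.

Besides the shell and the picture viewer there is one more tool, called after "Emit:" by a JSON object that holds its "api" and its "payload", one argument or row to a line. step_arm: Moves the arm, as the interface text tells. Its arguments: {"type":"object","properties":{"moves":{"type":"array","items":{"type":"array","items":{"type":"array","items":{"type":"number"}}}},"hand":{"type":"number"},"force":{"type":"number"}},"required":["moves"]}

```bash
mkdir -p pics; ls; python3 - <<'E'
from cell import robot
import cv2,pickle
d={}
for n in("side","top","wrist"):
    c=robot.read_camera(n);d[n]=c
    cv2.imwrite(f"pics/{n}0.png",c["frame"][:,:,::-1])
    print(n,c["fovy"],c["cx"],c["cy"],c["R"],c["t"])
pickle.dump(d,open("cam0.pkl","wb"))
print(robot.observe())
E
```

```text
pics
side 52.430406327288914 326.21295937594454 234.04034971561413 [[-0.9847027  -0.17388714 -0.01112873]
 [-0.10405947  0.63810139 -0.76288809]
 [ 0.13975769 -0.75005992 -0.64643477]] [0.53412551 0.0935244  0.81811466]
top 42.66060369603587 304.7669054568004 243.36104034230496 [[ 0.00636505 -0.99973858  0.02196042]
 [-0.98509215 -0.01004414 -0.17173399]
 [ 0.17190967 -0.02053994 -0.98489856]] [-0.02259457  0.55790504  0.92462731]
wrist 69.14857618277252 315.7905265864541 238.7633901642411 [[ 3.57896236e-01  9.33761290e-01 -3.69894602e-04]
 [ 8.91084008e-01 -3.41420251e-01  2.99000841e-01]
 [ 2.79069121e-01 -1.07340883e-01 -9.54252776e-01]] [-0.52445745 -0.03650735  0.39096119]
{'time': 0.15, 'qpos': array([ 1.05899741e+00,  3.42555262e-01,  1.52474404e+00,  8.23460701e-06,
        1.27534783e+00, -1.45988554e-01]), 'qvel': array([-0.00029697, -0.00041709, -0.00413683, -0.00032123, -0.0006594 ,
       -0.00218728]), 'joint_efforts': array([ 1.43436060e-03, -4.31468904e+01, -2.44353014e+01,  7.16648181e-02,
        5.37234417e-02, -5.80829123e-05]), 'tool_pos': array([0.18763636, 0.49004145, 0.22622714]), 'tool_rot': array([-3.14055054e+00, -1.61187025e-04,  2.77577981e+00]), 'contact_force': array([ 0.67020102,  0.40062284, -0.1595538 ]), 'torque': array([ 0.00369191, -0.00878802,  0.03505008]), 'opening': 0.09182280228920639}
```

View pics/side0.png

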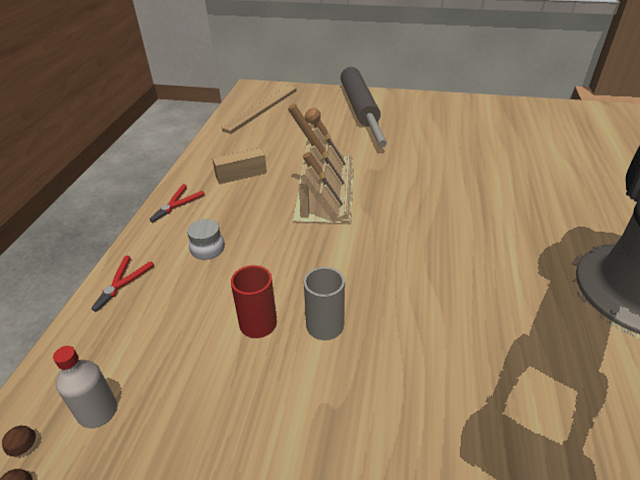

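View pics/top0.png

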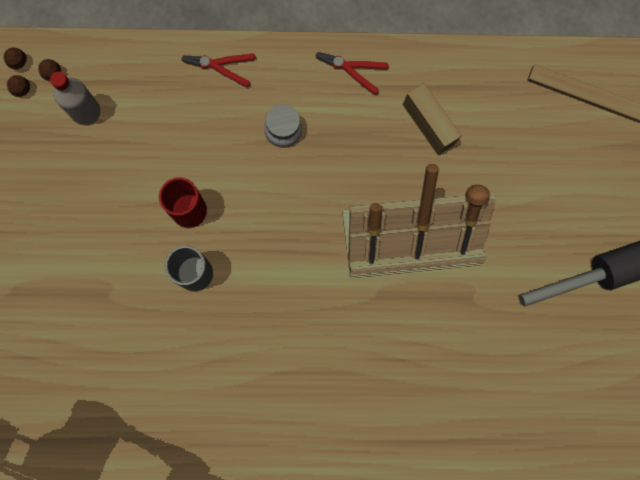

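View pics/wrist0.png

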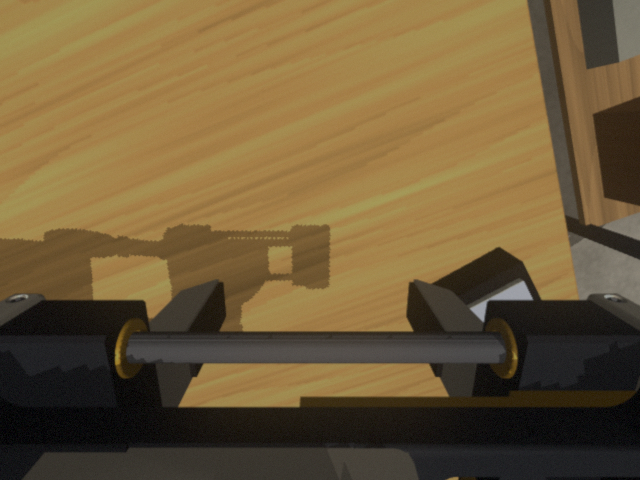

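Side view: the steel cup is around (325,303) and the red one is to its left. The rest is around (325,175), with the file as the longest tool, its end at (293,107). Top view: the file is in the middle groove, from the tip at (420,258) to the handle end at (432,168). The steel cup's rim is at (187,266). I'll zoom in to get accurate pixels.

```bash
python3 - <<'E'
import cv2,pickle
d=pickle.load(open("cam0.pkl","rb"))
def crop(n,x,y,w,h,s,o):
    f=d[n]["frame"][y:y+h,x:x+w,::-1]
    f=cv2.resize(f,None,fx=s,fy=s,interpolation=cv2.INTER_CUBIC)
    for i in range(0,w,20): cv2.putText(f,str(x+i),(i*s,8),0,.3,(255,255,0),1);cv2.line(f,(i*s,10),(i*s,14),(255,255,0),1)
    for i in range(0,h,20): cv2.putText(f,str(y+i),(0,i*s+4),0,.3,(0,255,255),1);cv2.line(f,(20,i*s),(26,i*s),(0,255,255),1)
    return f
cv2.imwrite("pics/a.png",crop("top",340,155,160,120,5,0))
cv2.imwrite("pics/b.png",crop("side",270,95,160,140,4,0))
import numpy as np
cv2.imwrite("pics/c.png",np.hstack([crop("top",140,170,90,130,4,0),crop("side",280,260,90,130,4,0)]))
E
```

```text
(no output)
```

View pics/a.png

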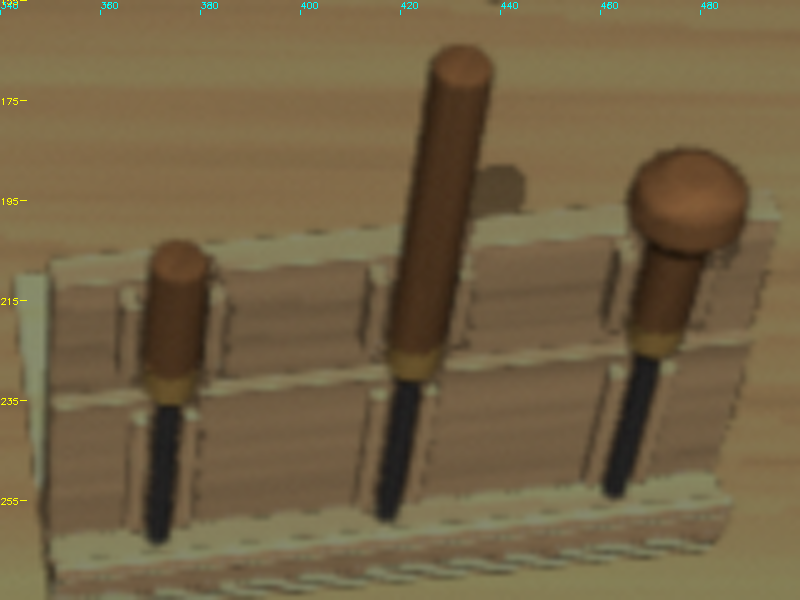

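View pics/b.png

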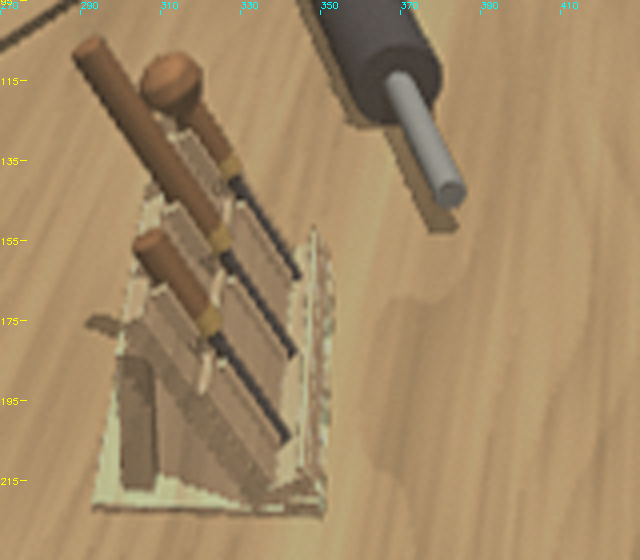

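View pics/c.png

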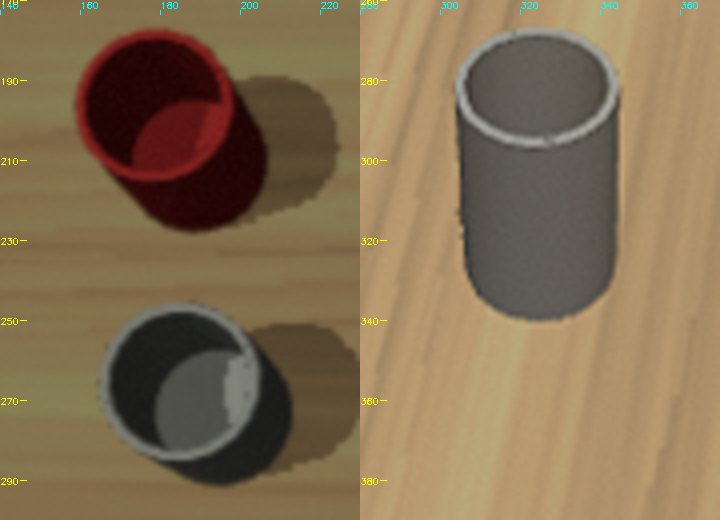

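```bash
cat > h.py <<'E'
import numpy as np,pickle,cv2
d=pickle.load(open("cam0.pkl","rb"))
def K(c):
    f=240/np.tan(np.radians(c["fovy"]/2)); return np.array([[f,0,c["cx"]],[0,f,c["cy"]],[0,0,1]])
def P(c): return K(c)@np.c_[c["R"],c["t"]]
def proj(c,X):
    p=P(c)@np.append(X,1); return p[:2]/p[2]
def tri(pt,ps,cams=d):
    X=cv2.triangulatePoints(P(cams["top"]),P(cams["side"]),np.array(pt,float),np.array(ps,float))[:,0]
    X=X[:3]/X[3]
    return X, proj(cams["top"],X)-pt, proj(cams["side"],X)-ps
def plane(c,p,z):
    r=c["R"].T@np.linalg.inv(K(c))@np.array([*p,1]);o=-c["R"].T@c["t"]
    return o+r*(z-o[2])/r[2]
E
python3 - <<'E'
from h import *
np.set_printoptions(precision=4,suppress=True)
for n,a,b in [("end",(432.4,168.2),(292,106.3)),("tip",(417.2,258.5),(343,183.7)),("mtip",(463,253.5),(344.5,164.5)),("stip",(371.5,262.5),(341.5,204.7)),
 ("rim",(185.3,265.3),(324.4,281.8)),("fer",(423,226.5),(324.5,156))]: print(n,*tri(a,b))
e=tri((432.4,168.2),(292,106.3))[0];t=tri((417.2,258.5),(343,183.7))[0]
v=e-t;print(np.linalg.norm(v),v/np.linalg.norm(v))
print(plane(d["top"],(185.3,265.3),.1),plane(d["side"],(324.4,281.8),.1))
E
```

```text
end [ 0.6397 -0.1903  0.1939] [-0.002  -0.0184] [0.0207 0.0048]
tip [ 0.5407 -0.2022  0.0193] [-0.0143 -0.4263] [0.5132 0.0954]
mtip [ 0.5493 -0.2777  0.0193] [-0.0058 -0.1664] [0.1903 0.0359]
stip [ 0.533  -0.1272  0.0202] [-0.0077 -0.2532] [0.3218 0.0596]
rim [0.5151 0.1608 0.0958] [-0.0068 -0.2036] [0.3267 0.0612]
fer [ 0.5799 -0.1987  0.0856] [-0.0051 -0.0866] [0.1019 0.0207]
0.20108226327319403 [0.4926 0.059  0.8683]
[0.5143 0.16   0.1   ] [0.5149 0.1647 0.1   ]
```

Emit:
{"api": "step_arm", "payload": {
  "moves": [
    [[0, 0, -0.01, -0.12], [0, 0, -0.01, -0.12], [0, 0, -0.01, -0.12], [0, 0, -0.01, -0.118]]
  ],
  "hand": 0.5,
  "force": 20
}}

```text
time: 0.48
tool_pos: [0.1876, 0.4901, 0.2668]
tool_rot: [-3.141, -0.0, -3.023]
contact_force: [0.3, -0.6, -0.3]
opening: 0.0697
```

```bash
cat >> h.py <<'E'
def go(s,target,yaw,):
    from scipy.spatial.transform import Rotation as Ro
    R=Ro.from_euler('xyz',s["tool_rot"]).as_matrix()
    return R.T@(np.array(target)-s["tool_pos"]), (s["tool_rot"][2]-yaw+np.pi)%(2*np.pi)-np.pi
E
python3 - <<'E'
from h import *
from cell import robot
np.set_printoptions(precision=4,suppress=True)
s=robot.observe();print(s["tool_pos"],s["tool_rot"],s["qpos"],s["opening"])
print(go(s,(0.622,-.1925,.265),3.2536))
E
```

```text
[0.1876 0.4901 0.2668] [-3.1409 -0.0005 -3.0234] [ 1.059   0.3136  1.453   0.      1.3758 -0.6299] 0.06969409055221648
(array([-0.3509, -0.7291,  0.0021]), np.float64(0.006158427950795797))
```

Emit:
{"api": "step_arm", "payload": {
  "moves": [
    [[-0.0175, -0.036, 0, 0.006], [-0.0175, -0.036, 0, 0], [-0.0175, -0.036, 0, 0], [-0.0175, -0.036, 0, 0], [-0.0175, -0.036, 0, 0], [-0.0175, -0.036, 0, 0], [-0.0175, -0.036, 0, 0], [-0.0175, -0.036, 0, 0]]
  ]
}}

```text
time: 1.15
tool_pos: [0.3581, 0.2171, 0.2667]
tool_rot: [3.141, 0.0, -3.035]
contact_force: [1.7, 0.9, 0.2]
opening: 0.0455
```

Emit:
{"api": "step_arm", "payload": {
  "moves": [
    [[-0.0175, -0.036, 0, 0], [-0.0175, -0.036, 0, 0], [-0.0175, -0.036, 0, 0], [-0.0175, -0.036, 0, 0], [-0.0175, -0.036, 0, 0], [-0.0175, -0.036, 0, 0], [-0.0175, -0.036, 0, 0], [0, 0, 0, 0]]
  ]
}}

```text
time: 1.82
tool_pos: [0.5089, -0.0244, 0.2658]
tool_rot: [-3.139, 0.0, -3.041]
contact_force: [-0.9, -0.8, -0.3]
opening: 0.0457
```

```bash
python3 - <<'E'
from h import *
from cell import robot
np.set_printoptions(precision=4,suppress=True)
s=robot.observe();print(s["tool_pos"],s["tool_rot"],s["qpos"],s["opening"])
print(go(s,(0.622,-.1925,.265),3.2536))
E
```

```text
[ 0.5089 -0.0244  0.2658] [-3.1393  0.0004 -3.0405] [-0.1971  0.2844  1.4971 -0.0021  1.359  -1.8685] 0.045717789813128865
(array([-0.0955, -0.1787,  0.0012]), np.float64(-0.010959955730626803))
```

Emit:
{"api": "step_arm", "payload": {
  "moves": [
    [[-0.0175, -0.033, 0, -0.011], [-0.0175, -0.033, 0, 0], [-0.0175, -0.033, 0, 0], [-0.0175, -0.033, 0, 0], [-0.0175, -0.033, 0, 0], [-0.008, -0.014, 0, 0], [0, 0, 0, 0]]
  ]
}}

```text
time: 2.4
tool_pos: [0.6226, -0.1885, 0.2648]
tool_rot: [3.141, -0.001, -3.028]
contact_force: [-0.5, -0.4, -0.4]
opening: 0.0461
```

```bash
python3 - <<'E'
from h import *
from cell import robot
np.set_printoptions(precision=4,suppress=True)
c=robot.read_camera("wrist");cv2.imwrite("pics/w1.png",c["frame"][:,:,::-1])
c=robot.read_camera("side");cv2.imwrite("pics/s1.png",c["frame"][:,:,::-1])
s=robot.observe();print(s["tool_pos"],s["tool_rot"],s["qpos"],s["opening"])
print(go(s,(0.622,-.1925,.1435),3.2536))
E
```

```text
[ 0.6213 -0.1852  0.2657] [ 3.1401 -0.0016 -3.025 ] [-0.4081  0.5585  1.0703  0.0005  1.5149 -2.0955] 0.04596049332042805
(array([-0.    , -0.0075,  0.1222]), np.float64(0.004595807678020591))
```

View pics/w1.png

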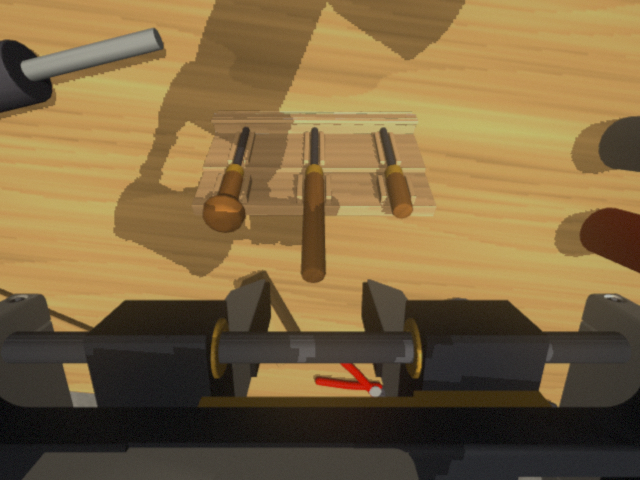

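View pics/s1.png

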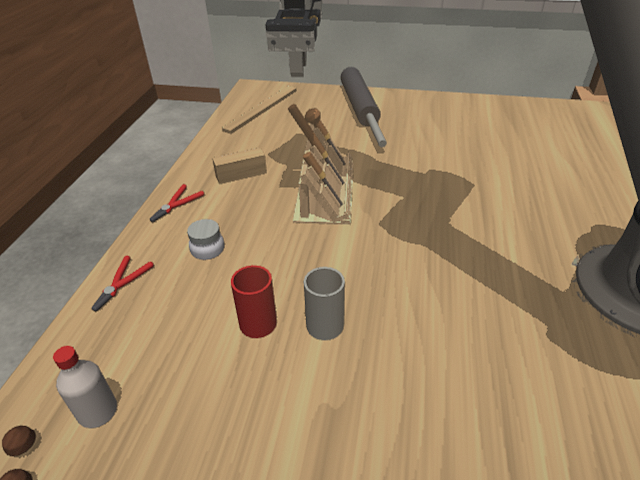

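The wrist view shows the file vertical in the image at column ~313, centred between the fingers and free of its neighbours. I'll descend now.

Emit:
{"api": "step_arm", "payload": {
  "moves": [
    [[0, -0.004, 0, 0.004], [0, -0.0035, 0, 0], [0, 0, 0.01, 0], [0, 0, 0.015, 0], [0, 0, 0.015, 0], [0, 0, 0, 0], [0, 0, 0, 0]]
  ]
}}

```text
time: 3.08
tool_pos: [0.622, -0.1923, 0.226]
tool_rot: [3.14, -0.002, -3.028]
contact_force: [0.3, -0.5, 0.4]
opening: 0.0459
```

```bash
python3 - <<'E'
from h import *
from cell import robot
np.set_printoptions(precision=4,suppress=True)
s=robot.observe();print(s["tool_pos"],s["tool_rot"],s["qpos"],s["opening"])
print(go(s,(0.622,-.1925,.1435),3.2536))
E
```

```text
[ 0.622  -0.1923  0.226 ] [ 3.1404 -0.0017 -3.0279] [-0.4176  0.5825  1.1353  0.0002  1.4259 -2.1021] 0.04594867898780024
(array([-0.0002, -0.0003,  0.0825]), np.float64(0.0016643371474982516))
```

Emit:
{"api": "step_arm", "payload": {
  "moves": [
    [[0, 0, 0.015, 0], [0, 0, 0.018, 0], [0, 0, 0.018, 0], [0, 0, 0.016, 0], [0, 0, 0.01, 0], [0, 0, 0.005, 0], [0, 0, 0, 0], [0, 0, 0, 0]]
  ]
}}

```text
time: 3.75
tool_pos: [0.623, -0.1932, 0.1457]
tool_rot: [-3.141, 0.001, -3.028]
contact_force: [-0.2, -0.3, 0.2]
opening: 0.0459
```

```bash
python3 - <<'E'
from h import *
from cell import robot
np.set_printoptions(precision=4,suppress=True)
c=robot.read_camera("wrist");cv2.imwrite("pics/w2.png",c["frame"][:,:,::-1])
c=robot.read_camera("side");cv2.imwrite("pics/s2.png",cv2.resize(c["frame"][40:240,220:420,::-1],None,fx=3,fy=3))
s=robot.observe();print(s["tool_pos"],s["contact_force"])
E
```

```text
[ 0.6232 -0.1933  0.1461] [ 0.1802 -0.6793  0.6792]
```

View pics/w2.png

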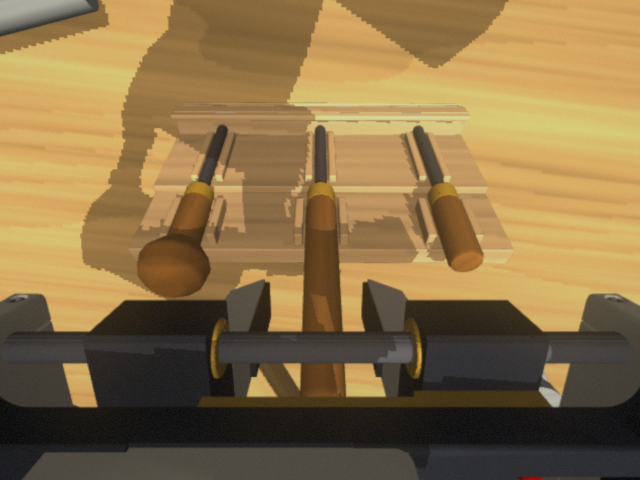

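View pics/s2.png

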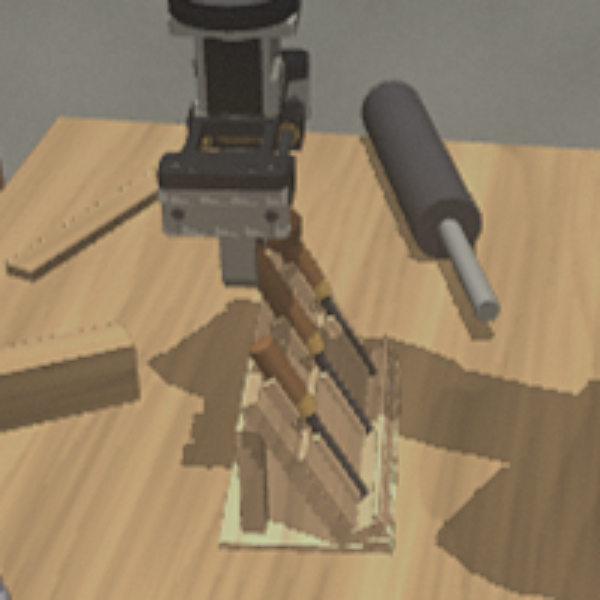

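Handle is between the pads, about 2 mm toward +y. I'll nudge that way and close.

Emit:
{"api": "step_arm", "payload": {
  "moves": [
    [[0, 0.0015, 0.002, 0], [0, 0, 0, 0], [0, 0, 0, 0], [0, 0, 0, 0], [0, 0, 0, 0], [0, 0, 0, 0], [0, 0, 0, 0]]
  ],
  "hand": 0,
  "force": 15
}}

```text
time: 4.43
tool_pos: [0.6224, -0.1914, 0.1428]
tool_rot: [3.141, 0.0, -3.028]
contact_force: [0.8, -0.1, 0.4]
opening: 0.0177
```

Emit:
{"api": "step_arm", "payload": {
  "moves": [
    [[0, 0, -0.005, 0], [0, 0, -0.01, 0], [0, 0, -0.02, 0], [0, 0, -0.025, 0], [0, 0, -0.03, 0], [0, 0, -0.03, 0], [0, 0, -0.02, 0], [0, 0, -0.01, 0]]
  ]
}}

```text
time: 5.1
tool_pos: [0.6231, -0.1919, 0.2974]
tool_rot: [-3.138, 0.006, -3.028]
contact_force: [0.9, -0.1, -1.7]
opening: 0.0179
```

```bash
cat >> h.py <<'E'
def look(tag,boxes):
    from cell import robot
    for n,(x,y,w,hh,s) in boxes.items():
        c=robot.read_camera(n)
        f=cv2.resize(c["frame"][y:y+hh,x:x+w,::-1],None,fx=s,fy=s,interpolation=cv2.INTER_CUBIC)
        for i in range(0,w,20): cv2.putText(f,str(x+i),(int(i*s),8),0,.3,(255,255,0),1)
        for i in range(0,hh,20): cv2.putText(f,str(y+i),(0,int(i*s)+4),0,.3,(0,255,255),1)
        cv2.imwrite(f"pics/{n}_{tag}.png",f)
    return robot.observe()
E
python3 - <<'E'
from h import *
np.set_printoptions(precision=4,suppress=True)
s=look("3",{"top":(340,90,200,200,3),"side":(220,0,200,220,2.7)});print(s["tool_pos"],s["contact_force"],s["opening"])
E
```

```text
[ 0.623  -0.1918  0.2952] [-0.0243 -0.3018 -1.9805] 0.017754853109078605
```

View pics/side_3.png

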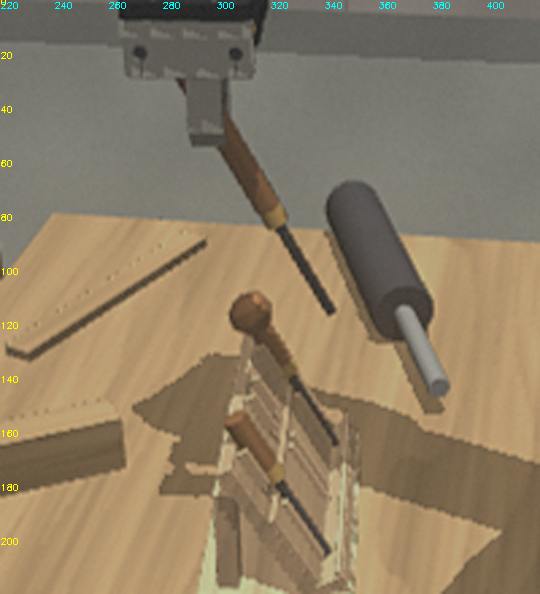

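View pics/top_3.png

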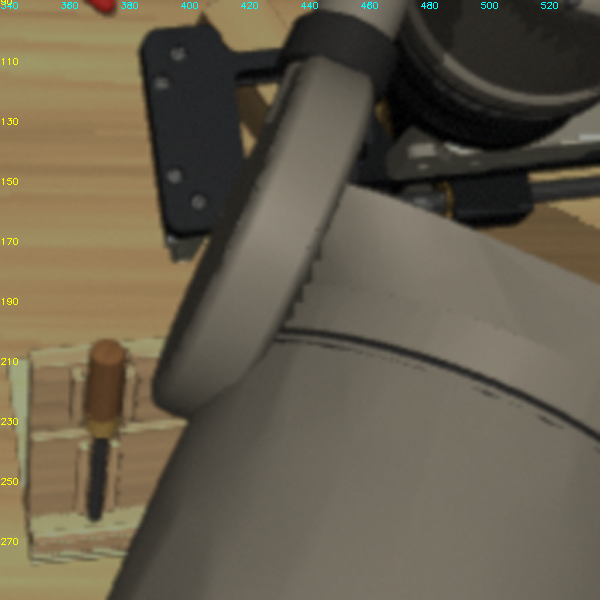

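The file is lifted and still leaning about 30°, and both gravers are in place. I'll check the tip position from the side view and work out the transfer.

```bash
python3 - <<'E'
from h import *
from cell import robot
np.set_printoptions(precision=4,suppress=True)
s=robot.observe()
t0=np.array([.5405,-.202,.0193]);t=t0+s["tool_pos"]-np.array([.6224,-.1914,.1428])
print(s["tool_pos"],t,proj(d["side"],t))
off=t-s["tool_pos"]
tt=np.array([.515-.012,.1615-.0013,.130])
print(tt-off,go(s,tt-off,3.2536))
E
```

```text
[ 0.623  -0.1918  0.2952] [ 0.5411 -0.2024  0.1717] [344.2718 117.7781]
[0.5849 0.1708 0.2535] (array([-0.003 ,  0.3647,  0.0409]), np.float64(0.0012559659668358591))
```

Emit:
{"api": "step_arm", "payload": {
  "moves": [
    [[0, 0.02, 0, 0], [0, 0.035, 0, 0], [0, 0.038, 0, 0], [0, 0.038, 0, 0], [0, 0.038, 0, 0], [0, 0.038, 0, 0], [0, 0.038, 0, 0], [0, 0.038, 0, 0]]
  ]
}}

```text
time: 5.87
tool_pos: [0.5892, 0.0914, 0.2907]
tool_rot: [3.141, -0.003, -3.029]
contact_force: [0.1, -0.5, -0.7]
opening: 0.0176
```

Emit:
{"api": "step_arm", "payload": {
  "moves": [
    [[-0.001, 0.035, 0, 0], [-0.001, 0.025, 0, 0], [-0.001, 0.016, 0, 0], [0, 0.006, 0, 0], [0, 0, 0, 0], [0, 0, 0, 0]]
  ]
}}

```text
time: 6.37
tool_pos: [0.5839, 0.1708, 0.2916]
tool_rot: [-3.141, -0.002, -3.028]
contact_force: [0.5, 0.1, -1.1]
opening: 0.0176
```

```bash
python3 - <<'E'
from h import *
np.set_printoptions(precision=4,suppress=True)
s=look("4",{"top":(100,90,200,230,2.6),"side":(200,100,200,250,2.4)});print(s["tool_pos"],s["contact_force"],s["opening"])
print(go(s,(0.5849,0.1708,0.2535),3.2536))
a=cv2.imread("pics/top_4.png");b=cv2.imread("pics/side_4.png");h=600
b=b[:598];a=cv2.copyMakeBorder(a,0,max(0,b.shape[0]-a.shape[0]),0,0,0)
b=cv2.copyMakeBorder(b,0,a.shape[0]-b.shape[0],0,0,0)
f=np.hstack([a,b]);k=min(800/f.shape[1],600/f.shape[0]);cv2.imwrite("pics/ab4.png",cv2.resize(f,None,fx=k,fy=k)) 
E
```

```text
[0.5842 0.1701 0.2922] [-0.6198  0.1676 -0.2045] 0.017414299790027735
(array([-0.0008,  0.0007,  0.0387]), np.float64(-0.00029990957425418685))
```

View pics/side_4.png

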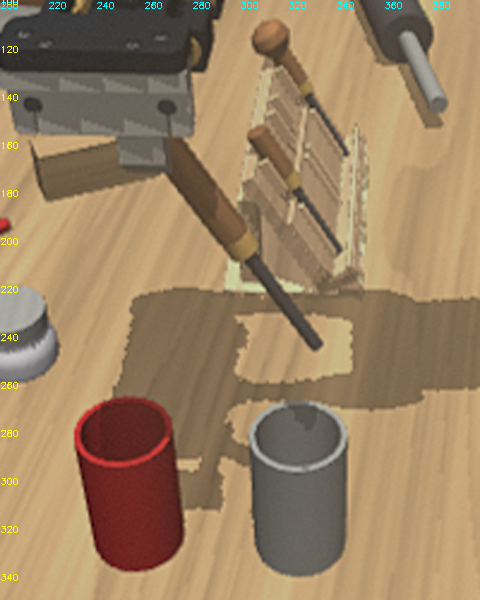

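View pics/top_4.png

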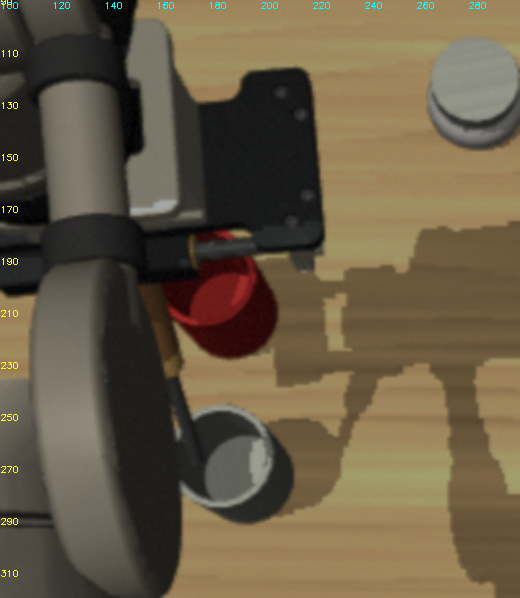

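```bash
python3 - <<'E'
from h import *
np.set_printoptions(precision=4,suppress=True)
a=tri((177,269),(332,244));b=tri((165.8,233),(303,204));print(a,b)
v=b[0]-a[0];print(v/np.linalg.norm(v),np.linalg.norm(v))
E
```

```text
(array([0.5015, 0.1593, 0.1691]), array([-0.0501, -1.3479]), array([2.1314, 0.3858])) (array([0.5386, 0.1631, 0.2349]), array([-0.087 , -1.1492]), array([1.7937, 0.3692]))
[0.49   0.0503 0.8703] 0.07570252105561202
```

Tip is at about (0.502, 0.159, 0.169), just inside the near side of the cup mouth (centre 0.515, 0.162). I'll lower it about 45 mm into the cup.

Emit:
{"api": "step_arm", "payload": {
  "moves": [
    [[0, 0.002, 0.01, 0], [0, 0, 0.02, 0], [0, 0, 0.02, 0], [0, 0, 0.02, 0], [0, 0, 0.018, 0], [0, 0, 0.014, 0], [0, 0, 0.01, 0], [0, 0, 0, 0]]
  ]
}}

```text
time: 7.13
tool_pos: [0.5827, 0.1725, 0.1779]
tool_rot: [-3.141, -0.005, -3.029]
contact_force: [-1.1, -0.5, -1.2]
opening: 0.0174
```

Emit:
{"api": "step_arm", "payload": {
  "moves": [
    [[0, 0, 0, 0], [0, 0, 0, 0], [0, 0, 0, 0], [0, 0, 0, 0]]
  ],
  "force": 5
}}

```text
time: 7.47
tool_pos: [0.5844, 0.1735, 0.1817]
tool_rot: [3.141, 0.002, -3.028]
contact_force: [-0.1, -0.4, -1.1]
opening: 0.0175
```

```bash
python3 - <<'E'
from h import *
np.set_printoptions(precision=4,suppress=True)
s=look("5",{"top":(100,90,200,230,2.6),"side":(200,100,200,250,2.4)});print(s["tool_pos"],s["contact_force"],s["opening"])
E
```

```text
[0.5842 0.1736 0.1814] [-0.5911 -0.5952 -1.3956] 0.017954928385214078
```

View pics/side_5.png

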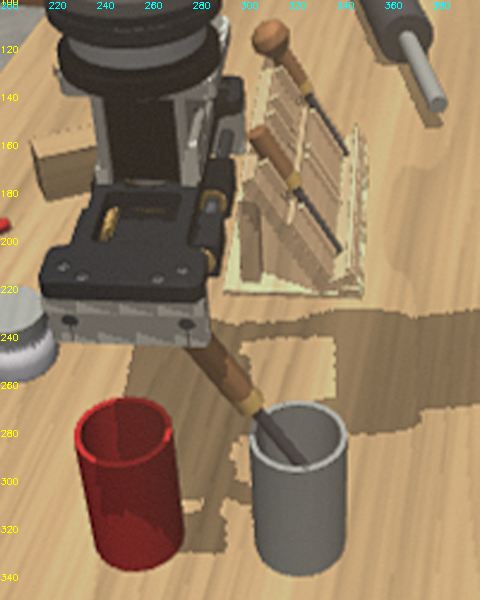

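View pics/top_5.png

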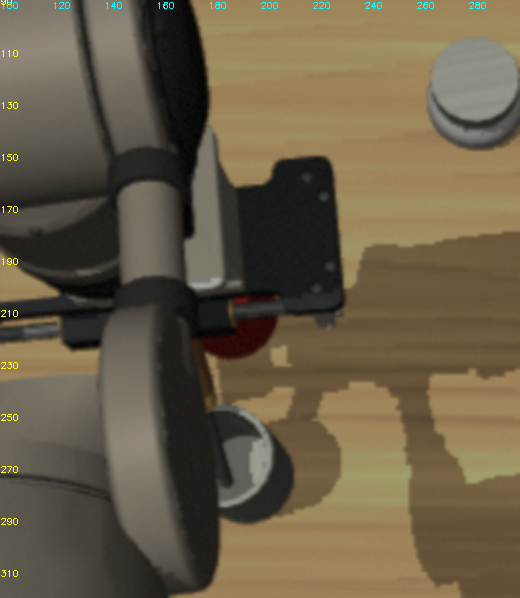

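Tip is inside the cup and the cup is undisturbed, but the file didn't swing by itself at 5 N. I'll tilt it upright by moving the hand toward the robot while the near wall holds the tip, with light grip.

Emit:
{"api": "step_arm", "payload": {
  "moves": [
    [[0.003, 0, 0, 0], [0.005, 0, 0, 0], [0.005, 0, 0, 0], [0.005, 0, 0, 0], [0.005, 0, 0, 0], [0.005, 0, 0, 0], [0, 0, 0, 0], [0, 0, 0, 0]]
  ],
  "force": 3.5
}}

```text
time: 8.23
tool_pos: [0.5558, 0.1703, 0.1809]
tool_rot: [3.142, 0.0, -3.028]
contact_force: [0.3, -0.1, -0.5]
opening: 0.0178
```

```bash
python3 - <<'E'
from h import *
np.set_printoptions(precision=4,suppress=True)
s=look("6",{"top":(100,90,200,230,2.6),"side":(200,100,200,250,2.4)});print(s["tool_pos"],s["contact_force"],s["opening"])
E
```

```text
[0.5562 0.1703 0.1808] [-0.1898  0.0961 -0.531 ] 0.017573954131724814
```

View pics/side_6.png

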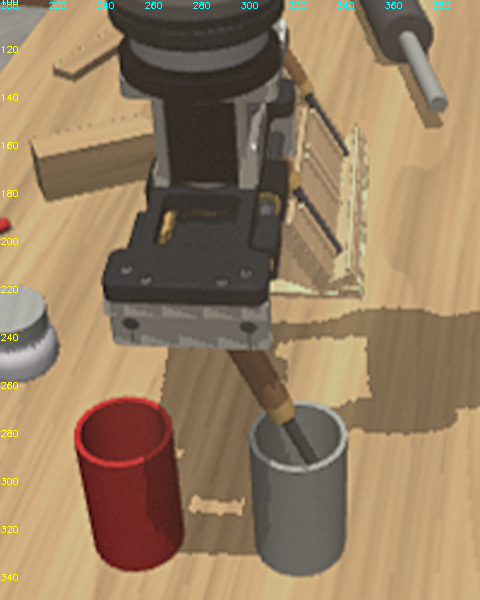

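View pics/top_6.png

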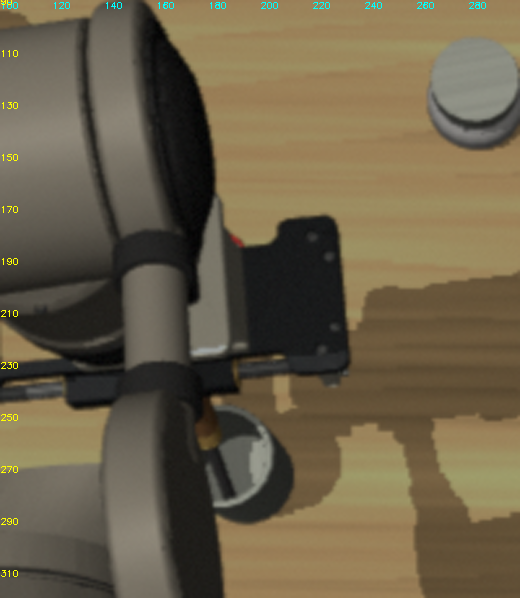

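It works: the lean is now about 20° and the cup hasn't moved. I'll continue.

Emit:
{"api": "step_arm", "payload": {
  "moves": [
    [[0.004, 0, 0, 0], [0.005, 0, 0, 0], [0.005, 0, 0, 0], [0.005, 0, 0, 0], [0.005, 0, 0, 0], [0.004, 0, 0, 0], [0, 0, 0, 0], [0, 0, 0, 0]]
  ]
}}

```text
time: 9.0
tool_pos: [0.528, 0.1671, 0.1809]
tool_rot: [3.142, -0.0, -3.028]
contact_force: [-0.2, 0.3, -0.9]
opening: 0.0183
```

```bash
python3 - <<'E'
from h import *
np.set_printoptions(precision=4,suppress=True)
s=look("7",{"top":(100,90,200,230,2.6),"side":(200,100,200,250,2.4)});print(s["tool_pos"],s["contact_force"],s["opening"])
E
```

```text
[0.5283 0.1672 0.1807] [-0.2482 -0.9496 -1.0614] 0.017963200172172206
```

View pics/side_7.png

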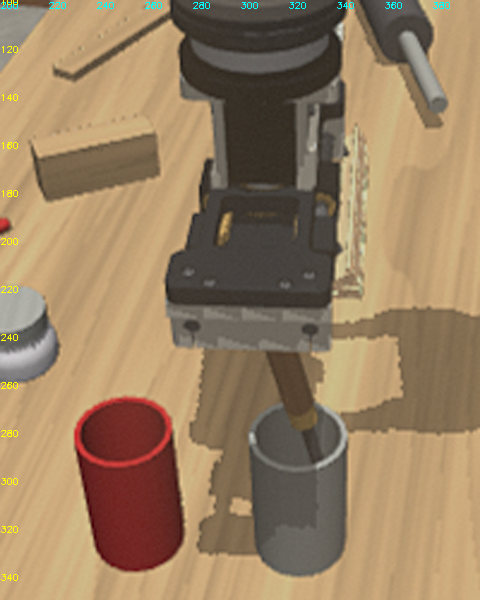

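View pics/top_7.png

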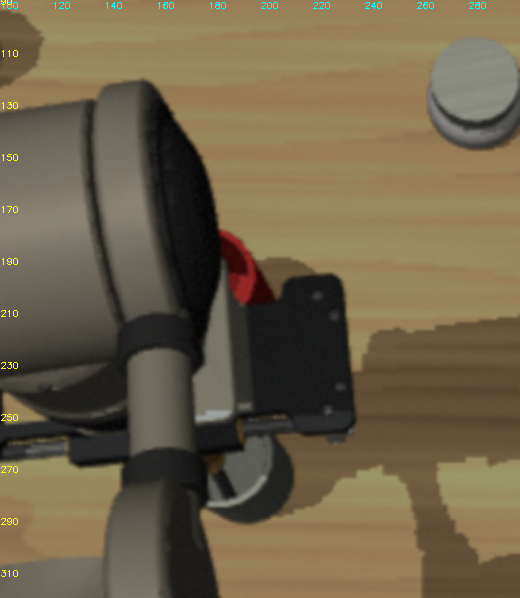

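Emit:
{"api": "step_arm", "payload": {
  "moves": [
    [[0.004, 0, 0, 0], [0.004, 0, 0, 0], [0.004, 0, 0, 0], [-0.003, 0, 0.001, 0], [0, 0, 0.006, 0], [0, 0, 0.007, 0], [0, 0, 0.006, 0], [0, 0, 0, 0]]
  ],
  "force": 5
}}

```text
time: 9.77
tool_pos: [0.5183, 0.1659, 0.1587]
tool_rot: [-3.141, -0.003, -3.028]
contact_force: [-0.3, -0.4, -0.5]
opening: 0.018
```

```bash
python3 - <<'E'
from h import *
np.set_printoptions(precision=4,suppress=True)
s=look("8",{"top":(100,90,200,230,2.6),"side":(200,100,200,250,2.4)});print(s["tool_pos"],s["contact_force"],s["opening"])
E
```

```text
[0.5191 0.1661 0.1601] [-0.6681 -0.1002 -0.3035] 0.01798435353568074
```

View pics/side_8.png

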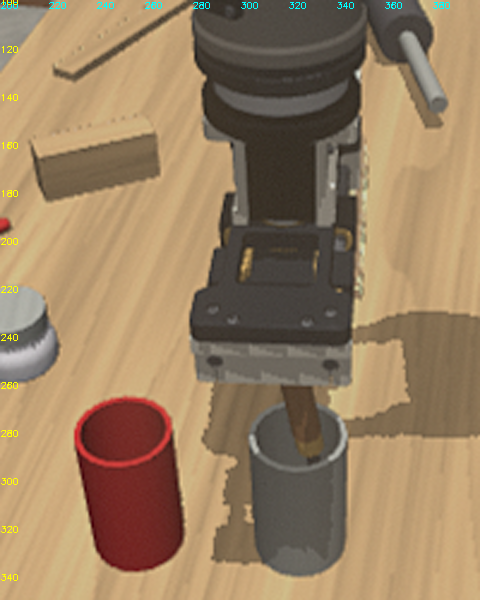

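View pics/top_8.png

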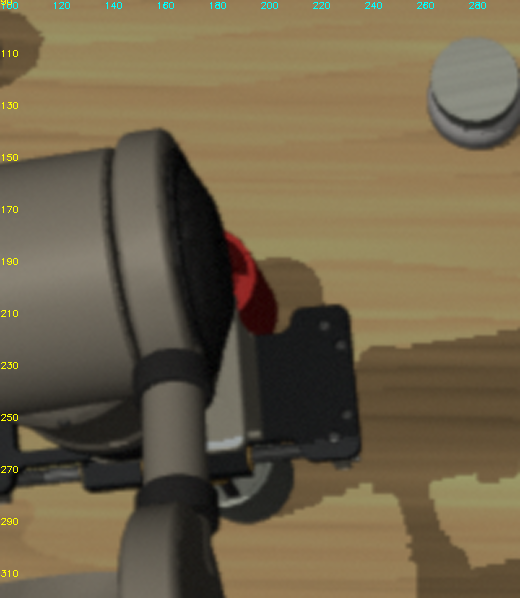

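```bash
python3 - <<'E'
from h import *
np.set_printoptions(precision=4,suppress=True)
for p in [(330.6,291.5),(329,283)]:
  for z in (.08,.09,.1,.11): print(p,plane(d["side"],p,z))
E
```

```text
(330.6, 291.5) [0.5061 0.1636 0.08  ]
(330.6, 291.5) [0.5045 0.1728 0.09  ]
(330.6, 291.5) [0.5029 0.182  0.1   ]
(330.6, 291.5) [0.5013 0.1912 0.11  ]
(329, 283) [0.5113 0.147  0.08  ]
(329, 283) [0.5096 0.1565 0.09  ]
(329, 283) [0.5079 0.166  0.1   ]
(329, 283) [0.5062 0.1755 0.11  ]
```

The ferrule bottom is at z≈0.085, which puts the tip about 5–7 mm above the cup floor. I'll lower a little more until it touches.

Emit:
{"api": "step_arm", "payload": {
  "moves": [
    [[0, 0, 0.003, 0], [0, 0, 0.003, 0], [0, 0, 0, 0], [0, 0, 0, 0]]
  ]
}}

```text
time: 10.2
tool_pos: [0.5192, 0.1661, 0.1546]
tool_rot: [3.142, -0.0, -3.028]
contact_force: [0.4, 0.1, -0.8]
opening: 0.0178
```

Emit:
{"api": "step_arm", "payload": {
  "moves": [
    [[0, 0, 0.002, 0], [0, 0, 0.002, 0], [0, 0, 0, 0], [0, 0, 0, 0]]
  ]
}}

```text
time: 10.53
tool_pos: [0.5192, 0.1661, 0.1506]
tool_rot: [3.142, -0.0, -3.028]
contact_force: [0.3, -0.5, -0.6]
opening: 0.0178
```

Emit:
{"api": "step_arm", "payload": {
  "moves": [
    [[0, 0, 0, 0], [0, 0, 0, 0], [0, 0, 0, 0], [0, 0, 0, 0], [0, 0, 0, 0], [0, 0, 0, 0], [0, 0, 0, 0], [0, 0, 0, 0]]
  ],
  "hand": 1
}}

```text
time: 11.2
tool_pos: [0.5193, 0.1662, 0.1507]
tool_rot: [3.142, 0.0, -3.028]
contact_force: [0.3, 0.1, 0.4]
opening: 0.0667
```

```bash
python3 - <<'E'
from h import *
np.set_printoptions(precision=4,suppress=True)
s=look("9",{"wrist":(0,0,640,480,1),"side":(200,100,200,250,2.4)});print(s["tool_pos"],s["contact_force"],s["opening"])
E
```

```text
[0.5193 0.1662 0.1507] [0.184  0.334  0.2466] 0.07474692204983503
```

View pics/side_9.png

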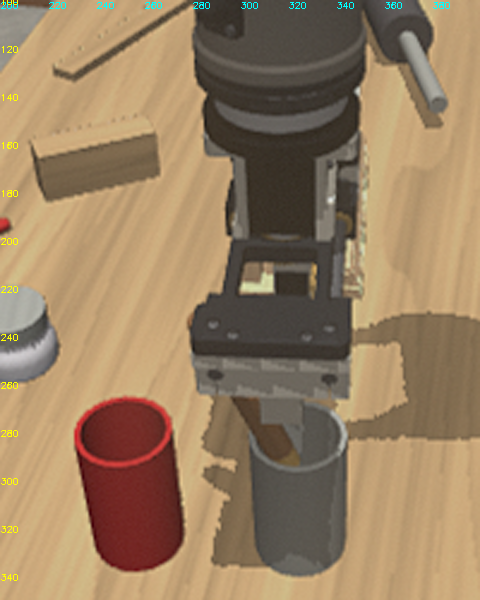

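View pics/wrist_9.png

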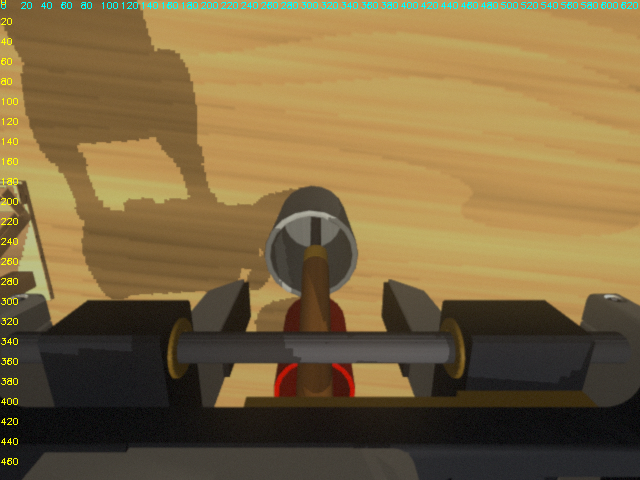

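The file is released, leaning toward +x on the cup rim and centred between the open fingers (column ~315). I'll retreat straight up.

Emit:
{"api": "step_arm", "payload": {
  "moves": [
    [[0, 0, 0, 0], [0, 0, -0.008, 0], [0, 0, -0.015, 0], [0, 0, -0.02, 0], [0, 0, -0.03, 0], [0, 0, -0.03, 0], [0, 0, -0.03, 0], [0, 0, 0, 0]]
  ]
}}

```text
time: 11.97
tool_pos: [0.5216, 0.1666, 0.2908]
tool_rot: [3.141, 0.012, -3.028]
contact_force: [0.2, 0.3, 0.7]
opening: 0.0919
```

Emit:
{"api": "step_arm", "payload": {
  "moves": [
    [[0.035, 0, 0, 0], [0.035, 0, 0, 0], [0.03, 0, 0, 0], [0, 0, 0, 0], [0, 0, 0, 0], [0, 0, 0, 0], [0, 0, 0, 0], [0, 0, 0, 0]]
  ]
}}

```text
time: 12.63
tool_pos: [0.4209, 0.1549, 0.2836]
tool_rot: [3.142, 0.0, -3.029]
contact_force: [0.6, -0.4, -1.1]
opening: 0.0915
```

```bash
python3 - <<'E'
from h import *
np.set_printoptions(precision=4,suppress=True)
s=look("10",{"top":(0,0,640,480,1),"side":(0,0,640,480,1)});print(s["time"],s["tool_pos"],s["contact_force"],s["qvel"])
E
```

```text
12.7333 [0.4206 0.1548 0.2834] [0.148  0.2388 0.5004] [-0.0009 -0.0027  0.0048 -0.0004  0.0001 -0.0003]
```

View pics/side_10.png

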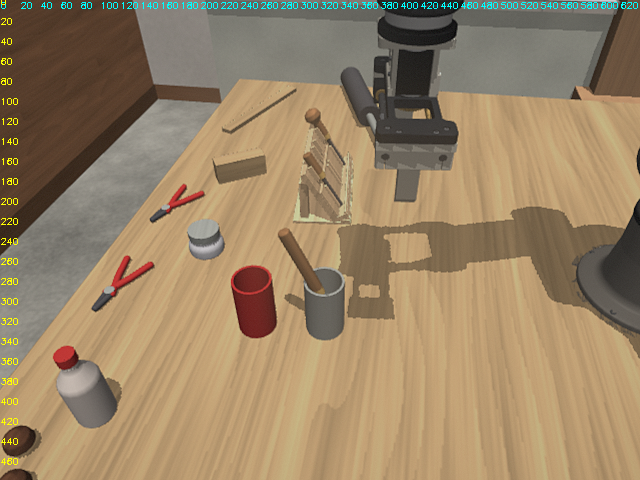

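View pics/top_10.png

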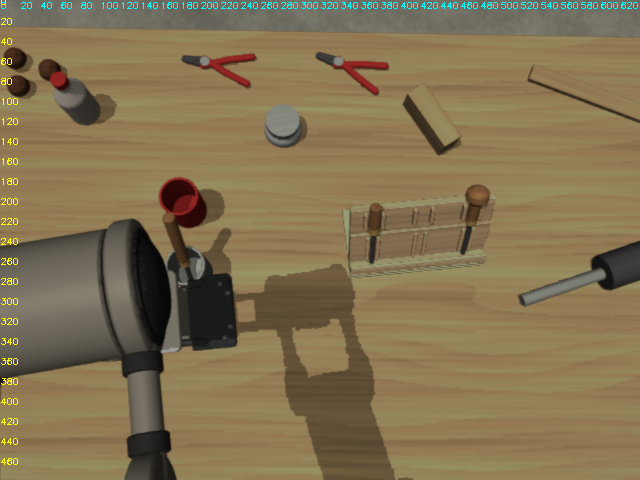

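The file stands in the steel cup with its handle up, its end at (285,232) in the side view. The cup is upright at (325,303), where it was at the start. Both gravers are in their grooves, and the arm is clear and still.

```bash
python3 -c "
from cell import robot
print(robot.hand_in())"
```

```text
the job is handed in; nothing more can be done
None
```

The file is standing in the steel cup, handle up, and I handed the job in at about 12.7 s, well under the 38 s limit.

**What I did:** I gripped the file by its handle in the middle groove and lifted it straight up. I lowered its tip into the cup while it still leaned about 30°. With a light grip I used the cup's near wall to tilt it to roughly 8°, then lowered it until I judged the tip only a few millimetres above the cup floor. Then I opened the gripper and backed away.

**Last checks:** The final side and top pictures show:
- the file leaning on the rim of the steel cup
- the cup upright with no visible shift
- both gravers still in their grooves
- the arm still and touching nothing

The measured contact force stayed within a few newtons throughout.

**Not confirmed:** I never felt a clear touch on the cup floor, so the file probably dropped the last few millimetres when released. No check failed; the two cameras agreed to within about 2 px, or a few millimetres.

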